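# Seat the hole plate in the mincer head

### The job

The perforated plate lies loose on the mouth of the upright mincer head, turned the wrong way. Turn it by fingertip (its stud is there to push against) until the notch in its rim is over the locating pin of the head, then press the plate down fully home, level, and let go. Do not lift the plate, and leave the ring nut, the bottle and the cup where they are.

Things in the scene. Friction and masses are not known exactly. Their poses are not given: they have to be found in the camera images.
- head: Aluminium mincer head fixed to the table, on its back, mouth up. Origin: centre of its underside on the table, x towards the pin, z up. Mouth wall 109 mm inside, 124 mm outside diameter, top 91 mm above the table; flat seat inside at 85 mm. Axial steel spindle, diameter 20 mm, top at 102 mm. Round inlet neck (54 to 62 mm thick) sticks out to -x, 115 mm from the axis, up to 73 mm high.
- sleeve (a joint): White sleeve, 72 mm in diameter, round the spindle, that carries the plate level. Value: how far (m) it is pushed down; 0 = up, 9.5 mm above the seat; 0.0095 = level with the seat. It slides stiffly without tilting (9 N friction, damping 20 N s/m, no spring: about 4 to 6 N on top of the plate's weight moves it) and stays where pushed.
- pin (a point): Top of the head's steel locating pin, 46 mm from the axis, 93 mm above the table. The pin is an 8 mm round bar lying radially on the seat, 40 to 66 mm from the axis; its dark screw head, 15 mm in diameter, shows outside the mouth wall up to 71.5 mm from the axis. It stops the plate from going down unless the notch is over it.
- plate: Loose round steel plate with small holes, 104 mm in diameter, 10 mm thick, about 0.4 kg; 23 mm bore round the spindle (1.5 mm play). Origin: centre of its underside, 94.5 mm above the table at the start, 85 mm when seated. x points to the notch, z up. It turns either way on the sleeve under friction and does not coast. Flat top, free to press on within 36 mm of the axis.
- notch (a point): Middle of the notch in the plate's rim, 46 mm from the plate's axis, at the level of the plate's top. The notch is 13 mm wide, open at the rim, cut in to 38 mm from the axis (so it clears the pin by 2.5 mm either side).
- stud (a point): Middle of the upright steel stud on the plate's top, straight opposite the notch, 34 mm from the plate's axis; 10 mm in diameter, 14 mm tall; this point is 7 mm above the plate's top. Push it sideways to turn the plate.
- ring_nut: Bystander: loose aluminium ring nut lying flat, 144 mm over the ring, 30 mm tall, two small lugs. Origin at the centre of its underside.
- bottle: Bystander: upright bottle with a red cap, 68 mm in diameter, 165 mm tall. Origin at the centre of its underside.
- cup: Bystander: small steel cup, 72 mm across the rim, 75 mm tall. Origin at the centre of its underside.
Things that resemble listed ones, but are neither listed nor needed, are in the scene too. There is more than one size of the plate; the one meant has the size given above.

How it is judged:
By the outcome, as a careful person would: the job done as asked, in the order asked, and still so for the second after the job is handed in, with the robot touching nothing.
It also fails if it takes over 72 s, if anything falls off the work surface, if the arm or the gripper's body presses on something with over 40 N, if the wrist force passes 120 N, or if a joint passes its speed limit or range.

### The arm

A 6-joint arm with a two-finger parallel gripper is mounted at the origin on the work surface. World frame = base frame: x ahead of the robot, y to its left, z up, the work surface at z = 0. Lengths are in m, angles in rad, forces in N, time in s.
With the tool pointing down it reaches from about 0.4 to 0.825 m from the base axis. Payload 7 kg.
Tool frame: the origin (TCP) lies at the very end of the fingers, on their centre line; the grasp point (between the pads) lies 19 mm behind it (grip_depth is the distance from the TCP to the grasp point, in m); z points along the fingers, y is the direction in which the jaws open and shut (so a half turn about z gives the same grasp; the last joint's range is limited). The gripper opens to 88 mm and grips with 3 to 60 N. Pads are 19 mm wide; open, the fingers measure 130 mm over their backs; the gripper's body (78 mm by 193 mm) begins 47 mm behind the grasp point.
Start: joints at [1.619, 0.359, 0.012, 0, -1.224, -0.288], TCP at [0.16, 0.656, 0.227] pointing down, gripper open.
Joint ranges: [-3.07, 3.07], [-1.43, 2.12], [-1.02, 1.25], [-3.03, 1.67], [-3.05, -0], [-3.03, 3.03]. Speed limits (rad/s): [2.39, 2.39, 3.01, 3.14, 3.14, 3.14].

### API

Orientations are given as [roll, pitch, yaw] about the fixed x, y, z axes, in that order (R = Rz(yaw) Ry(pitch) Rx(roll)).
In Python, from station import get_state, grab_frame, get_calibration, job_done, grip_depth gives the robot as it stands. The module is installed in compiled form; this text tells all that it offers.
- The arm moves only by the shell command python3 -m crank 'ROWS' [FORCE]. ROWS is JSON, a list of rows, each an object with "turn": the turn, a rotation vector about the tool's x, y, z each as a share of 2 pi rad, from -1 to 1, a list of three; "slide": the shift along the tool's x, y, z each as a share of 0.5 m, from -1 to 1, a list of three; "fingers": the opening, from -1 (shut) to 1 (fully open). A call has 1 to 5 rows; each row is the pose to reach, as a shift and turn from the pose commanded when the call began, along the tool's axes at that moment, turning the shorter way round; what a row does not reach only later rows make up. A row lasts 1/12 s, in which the tool goes at most 41.7 mm and 7.16 degrees, less where a joint would pass 70% of its speed; a pose out of reach is approached as far as the arm can. A call with a number of a shift or a turn outside -1 to 1 is refused whole. A call with a gripper value outside its range is refused whole. The fingers move at their own pace and stop on an object; FORCE is the grip in N (left out, the last holds). Time passes only in rows, so rows that repeat a pose let the fingers close. It gives the time, the measured TCP pose, the force and the opening at its end, in the units of the state.
- get_state(): the state, without advancing time (a new reading comes with each control period).
- grab_frame(name): name is "scene" or "top" or "wrist"; returns the picture (480x640x3 uint8, red, green, blue); there is no depth.
- get_calibration(name): a dict with "K" (3x3 intrinsics, pixels), "pose" (4x4, takes a point from camera to world coordinates). Camera axes: x right, y up, looking along -z (the intrinsics and any distortion apply to the point x, -y, -z); pixel columns grow to the right and rows downward; lengths in m; the calibration is good to about 2 mm. A picture is of the moment at which its call begins: read the wrist's pose just before it. get_calibration takes no time and is no camera call; for the wrist camera it gives the pose at the moment of the call.
- job_done(): hands the job in, once; it reports no verdict.
The state is a dict: "t": time; "q": joint angles; "qd": joint speeds; "joint_efforts": joint torques, N m; "eef_pos": TCP position; "ee_rot": TCP orientation; "force": force on the tool from outside, world axes, zero at the start; "moment": the same for the moment, N m; "width": finger opening in m.
Only numpy, scipy, OpenCV 4.12 (cv2) and the standard library are available. Lean on these libraries where they do the work, as an engineer would, in place of code of your own. Each camera call takes 0.05 s, during which the arm holds its last target.

## Working session

There is one attempt and no reset: what is moved stays moved. The work goes in short steps, Python scripts to look and compute and a shell command to move; the robot and the scene stay as the last step left them, time stands still between calls to the robot, and variables do not carry over. Pictures are saved under pics/ and viewed, and the job is handed in when it is done.

```bash
mkdir -p pics
python3 - <<'E'
from station import *
import cv2
print(get_state(), grip_depth)
for n in ("scene","top","wrist"):
    c=get_calibration(n); print(n,c)
    cv2.imwrite(f"pics/{n}0.png",grab_frame(n)[:,:,::-1])
E
```

```text
{'t': 0.0, 'q': array([ 1.61909975e+00,  3.59408565e-01,  1.10597466e-02, -3.59184577e-04,
       -1.22406739e+00, -2.88089443e-01]), 'qd': array([-0.00051618,  0.00010725, -0.00078507,  0.00128252, -0.00056331,
       -0.0008494 ]), 'joint_efforts': array([ 4.15470122e-04, -5.82717884e+01,  2.93056834e+01,  6.99736968e+00,
        6.95154449e-03, -1.45626946e-04]), 'eef_pos': array([0.16022235, 0.65521484, 0.22560741]), 'ee_rot': array([ 3.13994358e+00, -1.36551101e-04, -2.39908239e-01]), 'force': array([-0.37695558,  0.22499534,  0.65232032]), 'moment': array([-0.03743035, -0.01002667,  0.01504199]), 'width': 0.08796070920271473} 0.0188
scene {'K': array([[531.95065701,   0.        , 328.93640061],
       [  0.        , 531.95065701, 239.70744016],
       [  0.        ,   0.        ,   1.        ]]), 'pose': array([[ 0.46501823, -0.64921652,  0.60189364,  1.40510356],
       [ 0.88524089,  0.33305823, -0.32468568, -0.44883946],
       [ 0.01032568,  0.68380562,  0.72959116,  1.05880477],
       [ 0.        ,  0.        ,  0.        ,  1.        ]])}
top {'K': array([[509.71358732,   0.        , 321.40015127],
       [  0.        , 509.71358732, 243.07177588],
       [  0.        ,   0.        ,   1.        ]]), 'pose': array([[-0.00232436,  0.99832219, -0.05785672,  0.53318579],
       [-0.99998679, -0.00205524,  0.00471059, -0.00157792],
       [ 0.00458377,  0.0578669 ,  0.99831378,  1.14656752],
       [ 0.        ,  0.        ,  0.        ,  1.        ]])}
wrist {'K': array([[338.0885322 ,   0.        , 315.08271673],
       [  0.        , 338.0885322 , 239.78842145],
       [  0.        ,   0.        ,   1.        ]]), 'pose': array([[-0.23800315,  0.93091485,  0.27704159,  0.23572761],
       [-0.97126359, -0.22847938, -0.06666489,  0.63830903],
       [ 0.00123895, -0.28494687,  0.95854251,  0.38432776],
       [ 0.        ,  0.        ,  0.        ,  1.        ]])}
```

View pics/scene0.png

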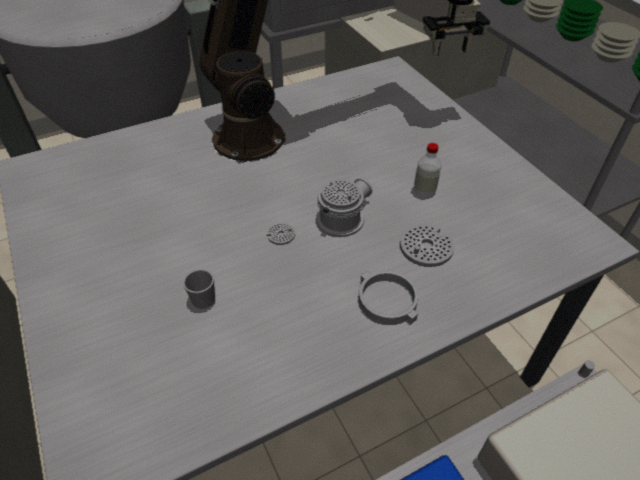

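View pics/top0.png

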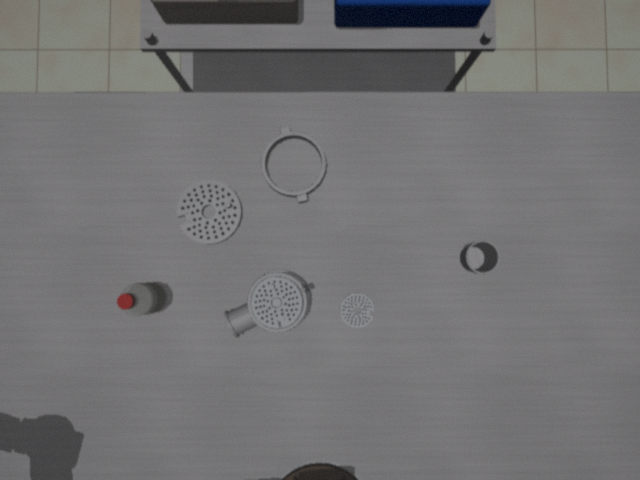

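View pics/wrist0.png

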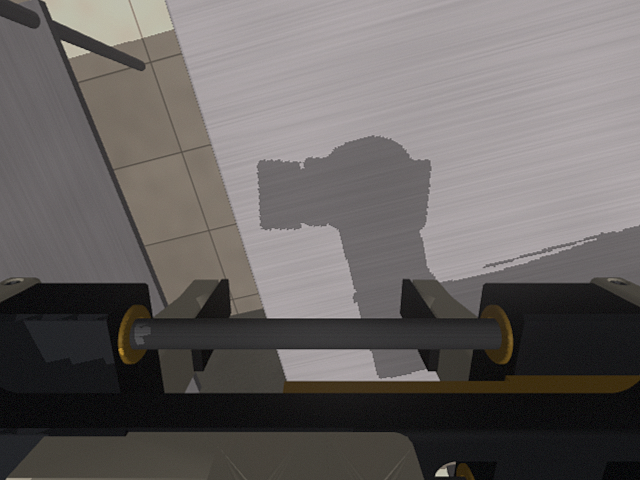

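The scene view shows the head at about (341,205). In the top view it is at (277,302), with the neck to the lower left and the pin screw near (310,287). I'll enlarge both.

Run:
```python
import cv2
i=cv2.imread('pics/top0.png')[255:350,215:335]; cv2.imwrite('pics/top0c.png',cv2.resize(i,(720,570),interpolation=cv2.INTER_CUBIC))
i=cv2.imread('pics/scene0.png')[165:245,300:390]; cv2.imwrite('pics/scene0c.png',cv2.resize(i,(630,560),interpolation=cv2.INTER_CUBIC))
```

```text
(no output)
```

View pics/top0c.png

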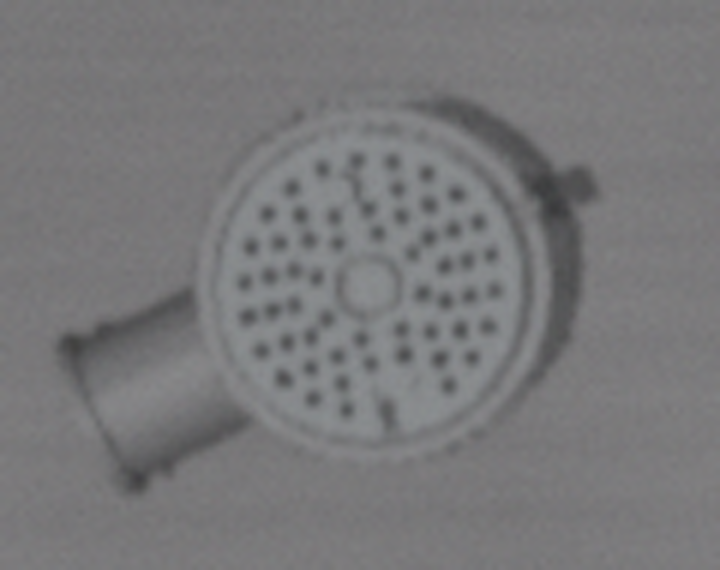

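View pics/scene0c.png

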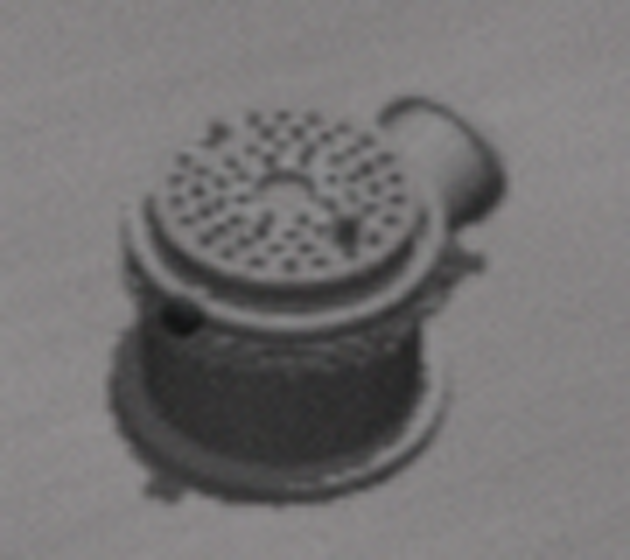

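Stud and notch: the top mark (352,185) in the top crop sits about 35 mm out, so it is the stud. The bottom dark slit (385,410–435) reaches the rim, so it is the notch. The scene view agrees, with the stud standing nearer the camera at (345,235).

```bash
cat > h.py <<'E'
import numpy as np, cv2
from station import *
def ray(n,u,v,z,c=None):
    c=c or get_calibration(n); K=c['K'];P=c['pose']
    d=P[:3,:3]@np.array([(u-K[0,2])/K[0,0],-(v-K[1,2])/K[1,1],-1.0]); o=P[:3,3]
    return o+d*(z-o[2])/d[2]
def proj(n,p,c=None):
    c=c or get_calibration(n);K=c['K'];P=c['pose']
    q=P[:3,:3].T@(np.asarray(p)-P[:3,3]); return K[0,2]-K[0,0]*q[0]/q[2], K[1,2]+K[1,1]*q[1]/q[2]
E
python3 - <<'E'
from h import *
t=lambda x,y:(x/6+215-.42,y/6+255-.42)
s=lambda x,y:(x/7+300-.43,y/7+165-.43)
A=[ray('top',*t(370,288),.1045),ray('top',*t(371,284),.0910),ray('scene',*s(287,187),.1045)]
# top plate circle fit extremes: L 218 R 526, top 135 bottom 440
print('plate ctr',ray('top',*t(371,287),.1045))
for n,a in zip(('topbore','topmouth','scenebore'),A): print(n,a)
c=A[0][:2]
for n,p in (('stud top',ray('top',*t(352,180),.117)),('notch',ray('top',*t(388,420),.1045)),('screw',ray('top',*t(583,185),.089)),('neck',ray('top',*t(102,415),.045)),('sceneStud',ray('scene',*s(347,232),.1115)),('sceneNotch',ray('scene',*s(216,133),.1045))):
    r=p[:2]-c; print(n,p,np.hypot(*r),np.degrees(np.arctan2(r[1],r[0])))
for n,u,v in(('bottle',145,312),):print(n,ray('top',u,v,0))
E
```

```text
plate ctr [0.47290364 0.08525958 0.1045    ]
topbore [0.47256734 0.08559739 0.1045    ]
topmouth [0.4731474  0.08638741 0.091     ]
scenebore [0.47411184 0.08668288 0.1045    ]
stud top [0.50936013 0.09068902 0.117     ] 0.037143425854255036 7.878926837352788
notch [0.42815405 0.0793906  0.1045    ] 0.0448448983324416 -172.04439656190743
screw [0.50680035 0.01360123 0.089     ] 0.07972042545398556 -64.56966770300328
neck [0.42421438 0.18614918 0.045     ] 0.11157361717707638 115.68179451774499
sceneStud [0.51354319 0.09074482 0.1115    ] 0.04129788829695871 7.160044499110856
sceneNotch [0.43380912 0.07710951 0.1045    ] 0.03967673996798473 -167.6474826076489
bottle [0.44632635 0.3871322  0.        ]
```

```bash
cat >> h.py <<'E'
from scipy.spatial.transform import Rotation as R
def go(x,y,z,yaw):
    s=get_state(); r0=R.from_euler('xyz',s['ee_rot']); r1=R.from_euler('xyz',[np.pi,0,yaw])
    d=r0.inv().apply(np.array([x,y,z])-s['eef_pos'])/.5
    w=(r0.inv()*r1).as_rotvec()/(2*np.pi)
    print('t',s['t'],'slide',np.round(d,4),'turn',np.round(w,4),'F',np.round(s['force'],1),'w',round(s['width'],4))
E
python3 -c "
from h import *
go(.50,.09,.226,-3.01)"
```

```text
t 0.15 slide [0.9286 0.9369 0.001 ] turn [ 0.000e+00 -3.000e-04  4.409e-01] F [-0.1 -0.2  0.3] w 0.0878
```

```bash
python3 -m crank '[{"turn":[0,0,0.441],"slide":[0.93,0.937,0],"fingers":1},{"turn":[0,0,0.441],"slide":[0.93,0.937,0],"fingers":1},{"turn":[0,0,0.441],"slide":[0.93,0.937,0],"fingers":1},{"turn":[0,0,0.441],"slide":[0.93,0.937,0],"fingers":1},{"turn":[0,0,0.441],"slide":[0.93,0.937,0],"fingers":1}]'; python3 -c "
from h import *
go(.50,.09,.226,-3.01)"
```

```text
t: 0.57
eef_pos: [0.2683, 0.4752, 0.2262]
ee_rot: [3.141, -0.0, -0.871]
force: [0.9, 0.3, 0.5]
width: 0.0874
t 0.5667 slide [8.878e-01 1.421e-01 8.000e-04] turn [-0.000e+00 -1.000e-04  3.405e-01] F [0.9 0.3 0.5] w 0.0874
```

```bash
python3 -m crank '[{"turn":[0,0,0.34],"slide":[0.888,0.142,0],"fingers":1},{"turn":[0,0,0.34],"slide":[0.888,0.142,0],"fingers":1},{"turn":[0,0,0.34],"slide":[0.888,0.142,0],"fingers":1},{"turn":[0,0,0.34],"slide":[0.888,0.142,0],"fingers":1},{"turn":[0,0,0.34],"slide":[0.888,0.142,0],"fingers":1}]'; python3 -c "
from h import *
go(.50,.09,.226,-3.01)"
```

```text
t: 0.98
eef_pos: [0.3766, 0.2973, 0.2267]
ee_rot: [-3.141, 0.0, -1.495]
force: [0.4, -0.0, 0.2]
width: 0.0877
t 0.9833 slide [ 0.4321 -0.2148  0.0013] turn [0.000e+00 1.000e-04 2.411e-01] F [ 0.4 -0.   0.2] w 0.0877
```

```bash
python3 -m crank '[{"turn":[0,0,0.241],"slide":[0.432,-0.215,0],"fingers":1},{"turn":[0,0,0.241],"slide":[0.432,-0.215,0],"fingers":1},{"turn":[0,0,0.241],"slide":[0.432,-0.215,0],"fingers":1},{"turn":[0,0,0.241],"slide":[0.432,-0.215,0],"fingers":1},{"turn":[0,0,0.241],"slide":[0.432,-0.215,0],"fingers":1}]'; python3 -c "
from h import *
go(.50,.09,.226,-3.01)"
```

```text
t: 1.4
eef_pos: [0.4843, 0.1189, 0.2268]
ee_rot: [-3.141, 0.001, -2.121]
force: [0.7, 0.9, 0.7]
width: 0.0876
t 1.4 slide [ 0.033  -0.057   0.0015] turn [0.000e+00 1.000e-04 1.415e-01] F [0.7 0.9 0.7] w 0.0876
```

```bash
python3 -m crank '[{"turn":[0,0,0.1415],"slide":[0.033,-0.057,0],"fingers":1},{"turn":[0,0,0.1415],"slide":[0.033,-0.057,0],"fingers":1},{"turn":[0,0,0.1415],"slide":[0.033,-0.057,0],"fingers":1},{"turn":[0,0,0.1415],"slide":[0.033,-0.057,0],"fingers":1},{"turn":[0,0,0.1415],"slide":[0.033,-0.057,0],"fingers":1}]';  python3 -m crank '[{"turn":[0,0,0.043],"slide":[0,0,0],"fingers":1},{"turn":[0,0,0.043],"slide":[0,0,0],"fingers":1},{"turn":[0,0,0.043],"slide":[0,0,0],"fingers":1}]'; python3 -c "
from h import *
go(.50,.09,.226,-3.01)
c=get_calibration('wrist'); im=grab_frame('wrist')
cv2.imwrite('pics/w1.png',im[:,:,::-1]); np.save('w1.npy',c['pose'])
for p in ((.473,.086,.1045),(.507,.0905,.118),(.4335,.08,.1045),(.473+.046*np.cos(-1.126),.086+.046*np.sin(-1.126),.093)): print(proj('wrist',p,c))
"
```

```text
t: 1.82
eef_pos: [0.4996, 0.0914, 0.2263]
ee_rot: [3.142, -0.001, -2.747]
force: [0.4, -0.3, -0.2]
width: 0.0879
t: 2.07
eef_pos: [0.4995, 0.0919, 0.2264]
ee_rot: [-3.142, -0.0, -3.016]
force: [0.5, -0.3, 0.4]
width: 0.0875
t 2.0667 slide [-0.0006 -0.0039  0.0007] turn [-0.     -0.0001 -0.001 ] F [ 0.5 -0.3  0.4] w 0.0875
(np.float64(310.7099057536464), np.float64(200.9153335874478))
(np.float64(310.9322699055726), np.float64(244.85068105046065))
(np.float64(309.2543331264915), np.float64(151.6172391440152))
(np.float64(261.388562378053), np.float64(214.9073515975659))
```

View pics/w1.png

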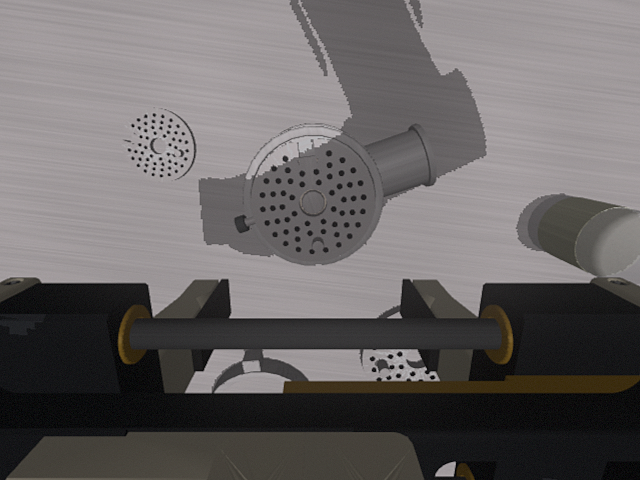

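Run:
```python
import cv2
i=cv2.imread('pics/w1.png')[115:275,225:445]; cv2.imwrite('pics/w1c.png',cv2.resize(i*1,(770,560),interpolation=cv2.INTER_CUBIC))
```

```text
(no output)
```

View pics/w1c.png

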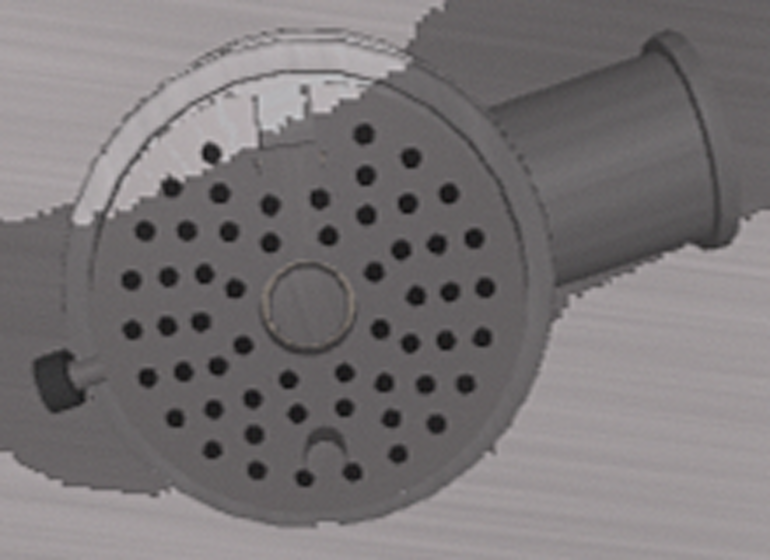

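Run:
```python
from h import *
c=get_calibration('wrist'); c['pose']=np.load('w1.npy')
w=lambda x,y,z:ray('wrist',x/3.5+225-.36,y/3.5+115-.36,z,c)
C=w(308,306,.1045)[:2]; print(C, w(308,306,.102))
for n,a in (('bore L',(261,306,.1045)),('bore R',(355,306,.1045)),('plate L',(103,300,.1045)),('plate R',(517,300,.1045)),('notch in',(287,145,.1045)),('notch out',(283,103,.1045)),('stud',(326,458,.1185)),('pin root',(97,374,.089)),('screw',(58,381,.089)),('neckend',(690,140,.045))):
    p=w(*a);r=p[:2]-C;print(n,p,np.hypot(*r),np.degrees(np.arctan2(r[1],r[0])))
```

```text
[0.47376543 0.08772215] [0.47421115 0.08776071 0.102     ]
bore L [0.4751688  0.07656195 0.1045    ] 0.011248089070158599 -82.83281305923582
bore R [0.47236202 0.09888266 0.1045    ] 0.011248400271722154 97.16718694076441
plate L [0.47844074 0.03893988 0.1045    ] 0.04900579562354387 -84.52547013142605
plate R [0.46609675 0.13710332 0.1045    ] 0.049973077592679334 98.827273612821
notch in [0.43721229 0.07832569 0.1045    ] 0.037741557705600545 -165.58352194591714
notch out [0.42808186 0.07632396 0.1045    ] 0.04708404246201707 -165.99056648428842
stud [0.5066936  0.09617087 0.1185    ] 0.033994789720752275 14.390545479920934
pin root [0.50078265 0.03637166 0.089     ] 0.05802415245605332 -62.24963269297056
screw [0.50387977 0.02655368 0.089     ] 0.0681795809809716 -63.78814733232558
neckend [0.4246931  0.18860756 0.045     ] 0.11218716891346356 115.93905330160082
```

```bash
python3 -c "
from h import *
go(.5065,.0955,.135,-2.892)"
```

```text
t 2.1167 slide [-0.0149  0.0052  0.1828] turn [-0.     -0.0001 -0.0189] F [-0.2  0.2  0.9] w 0.0881
```

```bash
python3 -m crank '[{"turn":[0,0,-0.019],"slide":[-0.015,0.005,0],"fingers":-0.5},{"turn":[0,0,-0.019],"slide":[-0.015,0.005,0.05],"fingers":-0.5},{"turn":[0,0,-0.019],"slide":[-0.015,0.005,0.1],"fingers":-0.5},{"turn":[0,0,-0.019],"slide":[-0.015,0.005,0.15],"fingers":-0.5},{"turn":[0,0,-0.019],"slide":[-0.015,0.005,0.182],"fingers":-0.5}]'; python3 -c "
from h import *
go(.5065,.0955,.109,-2.892)
c=get_calibration('wrist'); im=grab_frame('wrist')
cv2.imwrite('pics/w2.png',im[:,:,::-1])
for p in ((.473,.087,.1045),(.5065,.0955,.1185)): print(proj('wrist',p,c))
"
```

```text
t: 2.53
eef_pos: [0.5057, 0.0951, 0.1333]
ee_rot: [-3.141, -0.002, -2.886]
force: [0.4, 0.2, -0.3]
width: 0.0601
t 2.5333 slide [-0.002   0.0004  0.0486] turn [-0.     -0.0004  0.0009] F [ 0.4  0.2 -0.3] w 0.0601
(np.float64(314.1250832292486), np.float64(217.7047784185027))
(np.float64(313.7228216950284), np.float64(283.9515240410799))
```

View pics/w2.png

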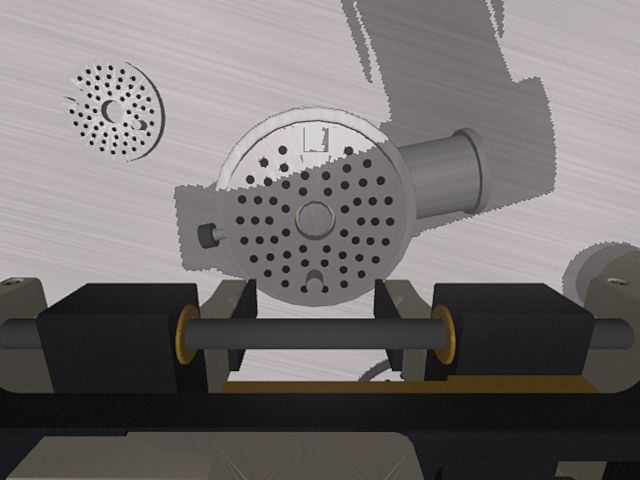

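The stud at (314,282) is centred between the closing fingers. I'll let them close to about 22 mm, then go down.

```bash
python3 -m crank '[{"turn":[0,0,0],"slide":[0,0,0],"fingers":-0.5},{"turn":[0,0,0],"slide":[0,0,0],"fingers":-0.5},{"turn":[0,0,0],"slide":[0,0,0],"fingers":-0.5},{"turn":[0,0,0],"slide":[0,0,0],"fingers":-0.5},{"turn":[0,0,0],"slide":[0,0,0],"fingers":-0.5}]' ; python3 -m crank '[{"turn":[0,0,0],"slide":[0,0,0],"fingers":-0.5},{"turn":[0,0,0],"slide":[0,0,0],"fingers":-0.5},{"turn":[0,0,0],"slide":[-0.002,0,0.02],"fingers":-0.5},{"turn":[0,0,0],"slide":[-0.002,0,0.035],"fingers":-0.5},{"turn":[0,0,0],"slide":[-0.002,0,0.047],"fingers":-0.5}]'; python3 -c "
from h import *
go(.5065,.0955,.109,-2.892)
im=grab_frame('wrist')
cv2.imwrite('pics/w3.png',im[150:400,150:500,::-1])
"
```

```text
t: 3.0
eef_pos: [0.5073, 0.0958, 0.1367]
ee_rot: [3.141, 0.002, -2.89]
force: [0.8, -0.5, -0.0]
width: 0.0242
t: 3.42
eef_pos: [0.5072, 0.0955, 0.1107]
ee_rot: [-3.141, -0.001, -2.891]
force: [0.1, 0.3, -0.6]
width: 0.0219
t 3.4167 slide [0.0014 0.0004 0.0034] turn [-0.     -0.0002  0.0002] F [ 0.1  0.3 -0.6] w 0.0219
```

View pics/w3.png

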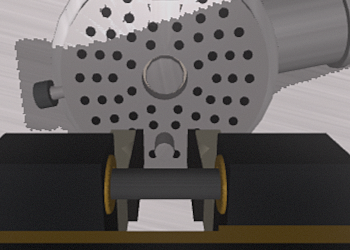

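```bash
python3 -m crank '[{"turn":[0,0,0],"slide":[0.001,0,0.003],"fingers":-0.682},{"turn":[0,0,0],"slide":[0.001,0,0.003],"fingers":-0.682}]'; python3 -m crank '[{"turn":[0,0,-0.0139],"slide":[0.0003,0.0059,0],"fingers":-0.682},{"turn":[0,0,-0.0278],"slide":[0.001,0.0118,0],"fingers":-0.682},{"turn":[0,0,-0.0417],"slide":[0.0023,0.0176,0],"fingers":-0.682},{"turn":[0,0,-0.0556],"slide":[0.0041,0.0233,0],"fingers":-0.682},{"turn":[0,0,-0.0694],"slide":[0.0064,0.0287,0],"fingers":-0.682}]'; python3 -c "
from h import *
a=np.radians(39.3)
go(.4735+.034*np.cos(a),.087+.034*np.sin(a),.109,a-np.pi)
im=grab_frame('wrist')
cv2.imwrite('pics/w4.png',im[120:400,150:500,::-1])
"
```

```text
t: 3.63
eef_pos: [0.507, 0.0954, 0.11]
ee_rot: [-3.141, -0.001, -2.891]
force: [-0.4, 0.4, 0.1]
width: 0.0158
t: 4.05
eef_pos: [0.5005, 0.1085, 0.1107]
ee_rot: [-3.141, -0.0, -2.45]
force: [-0.0, -2.5, 0.1]
width: 0.0137
t 4.05 slide [0.001  0.0008 0.0034] turn [-0.     -0.0001  0.0009] F [-0.  -2.5  0.1] w 0.0137
```

View pics/w4.png

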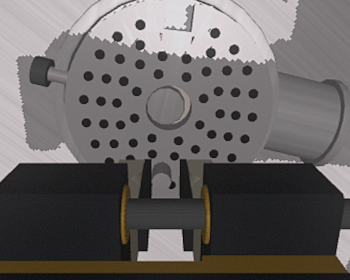

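The stud is being pushed, lying against the left finger at (160,178). I'll carry on round the arc.

```bash
python3 -m crank '[{"turn":[0,0,-0.0139],"slide":[0.0007,0.0061,0.001],"fingers":-0.682},{"turn":[0,0,-0.0278],"slide":[0.0018,0.0122,0.002],"fingers":-0.682},{"turn":[0,0,-0.0417],"slide":[0.0031,0.0181,0.002],"fingers":-0.682},{"turn":[0,0,-0.0556],"slide":[0.005,0.0239,0.002],"fingers":-0.682},{"turn":[0,0,-0.0694],"slide":[0.0072,0.0294,0.002],"fingers":-0.682}]'; python3 -m crank '[{"turn":[0,0,-0.0139],"slide":[0.0003,0.0059,0],"fingers":-0.682},{"turn":[0,0,-0.0278],"slide":[0.001,0.0118,0],"fingers":-0.682},{"turn":[0,0,-0.0417],"slide":[0.0023,0.0176,0],"fingers":-0.682},{"turn":[0,0,-0.0556],"slide":[0.0041,0.0233,0],"fingers":-0.682},{"turn":[0,0,-0.0694],"slide":[0.0064,0.0287,0],"fingers":-0.682}]';python3 -c "
from h import *
a=np.radians(116)
go(.4735+.034*np.cos(a),.087+.034*np.sin(a),.109,a-np.pi)
c=get_calibration('wrist');im=grab_frame('wrist')
cv2.imwrite('pics/w5.png',cv2.resize(im[60:340,150:500,::-1],(700,560)))
"
```

```text
t: 4.52
eef_pos: [0.489, 0.1179, 0.11]
ee_rot: [-3.141, 0.001, -2.016]
force: [1.1, -1.5, 0.5]
width: 0.0137
t: 4.93
eef_pos: [0.4748, 0.1214, 0.1101]
ee_rot: [-3.14, 0.0, -1.58]
force: [1.2, -0.8, 0.2]
width: 0.0142
t 4.9333 slide [0.0079 0.0322 0.0021] turn [-0.0002  0.     -0.0737] F [ 1.2 -0.8  0.2] w 0.0142
```

View pics/w5.png

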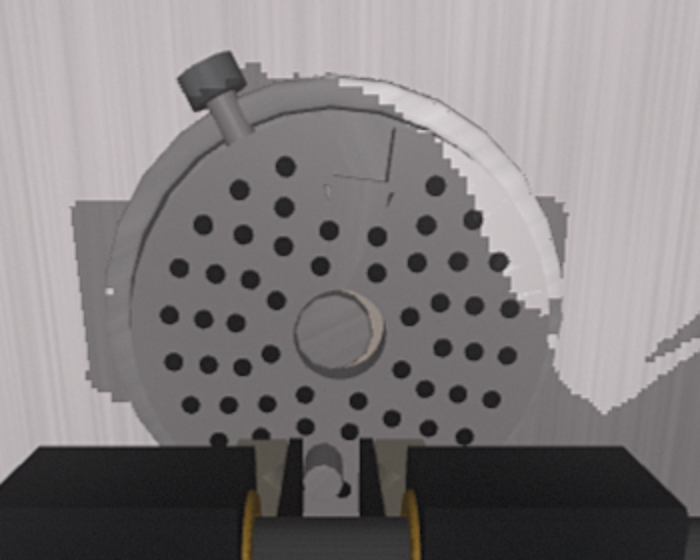

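Pin at (235,125) and notch around (363,150), about 29° still to go. I'll turn 25° and check.

```bash
python3 -m crank '[{"turn":[0,0,-0.0139],"slide":[0.0003,0.0059,0],"fingers":-0.682},{"turn":[0,0,-0.0278],"slide":[0.001,0.0118,0.001],"fingers":-0.682},{"turn":[0,0,-0.0417],"slide":[0.0023,0.0176,0.001],"fingers":-0.682},{"turn":[0,0,-0.0556],"slide":[0.0041,0.0233,0.001],"fingers":-0.682},{"turn":[0,0,-0.0694],"slide":[0.0064,0.0287,0.001],"fingers":-0.682}]';python3 -c "
from h import *
a=np.radians(119)
go(.4735+.034*np.cos(a),.087+.034*np.sin(a),.109,a-np.pi)
c=get_calibration('wrist');im=grab_frame('wrist');np.save('w6.npy',c['pose'])
cv2.imwrite('pics/w6.png',cv2.resize(im[60:340,150:500,::-1],(700,560)))
"
```

```text
t: 5.4
eef_pos: [0.4607, 0.1186, 0.1096]
ee_rot: [-3.14, 0.0, -1.146]
force: [1.9, -0.0, 0.7]
width: 0.0141
t 5.4 slide [0.0003 0.0081 0.0013] turn [-0.0003 -0.     -0.0129] F [ 1.9 -0.   0.7] w 0.0141
```

View pics/w6.png

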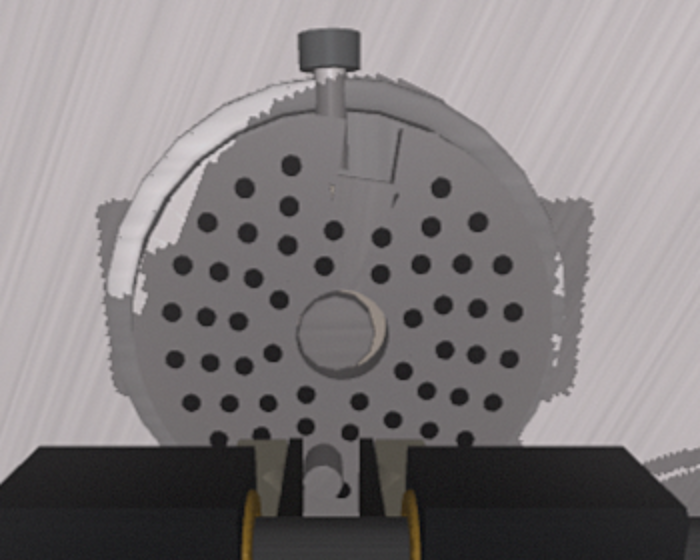

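Run:
```python
from h import *
c=get_calibration('wrist'); c['pose']=np.load('w6.npy')
w=lambda x,y,z:ray('wrist',x/2+150-.25,y/2+60-.25,z,c)[:2]
S=w(336,330,.102); B=w(342,334,.1045)
f=lambda p,o:(np.round(p,4),round(np.hypot(*(p-o))*1e3,1),round(np.degrees(np.arctan2(*(p-o)[::-1])),1))
print('spindle',S,'plate',B)
print('notch in',f(w(366,178,.1045),B),'out',f(w(373,130,.1045),B))
print('pin',f(w(330,92,.089),S),'screw',f(w(329,50,.089),S),'stud',f(w(324,480,.1185),B))
```

```text
spindle [0.47472464 0.08679126] plate [0.4732046  0.08654692]
notch in (array([0.4838, 0.05  ]), np.float64(38.0), np.float64(-73.9)) out (array([0.4868, 0.0397]), np.float64(48.8), np.float64(-73.8))
pin (array([0.4998, 0.0351]), np.float64(57.4), np.float64(-64.1)) screw (array([0.5039, 0.0265]), np.float64(66.9), np.float64(-64.1)) stud (array([0.4636, 0.1186]), np.float64(33.5), np.float64(106.7))
```

```bash
python3 -m crank '[{"turn":[0,0,-0.0139],"slide":[0.0003,0.0059,0],"fingers":-0.682},{"turn":[0,0,-0.0222],"slide":[0.0007,0.0095,0],"fingers":-0.682},{"turn":[0,0,-0.0292],"slide":[0.0011,0.0124,0],"fingers":-0.682},{"turn":[0,0,-0.0292],"slide":[0.0011,0.0124,0],"fingers":-0.682}]';python3 -c "
from h import *
a=np.radians(119)
go(.4735+.034*np.cos(a),.087+.034*np.sin(a),.109,a-np.pi)
c=get_calibration('wrist');im=grab_frame('wrist');np.save('w7.npy',c['pose'])
cv2.imwrite('pics/w7.png',cv2.resize(im[60:340,150:500,::-1],(700,560)))
"
```

```text
t: 5.78
eef_pos: [0.455, 0.1155, 0.1096]
ee_rot: [-3.14, -0.0, -0.965]
force: [0.6, 0.7, 1.9]
width: 0.0139
t 5.7833 slide [ 0.0001 -0.0047  0.0012] turn [-0.0003  0.      0.0158] F [0.6 0.7 1.9] w 0.0139
```

View pics/w7.png

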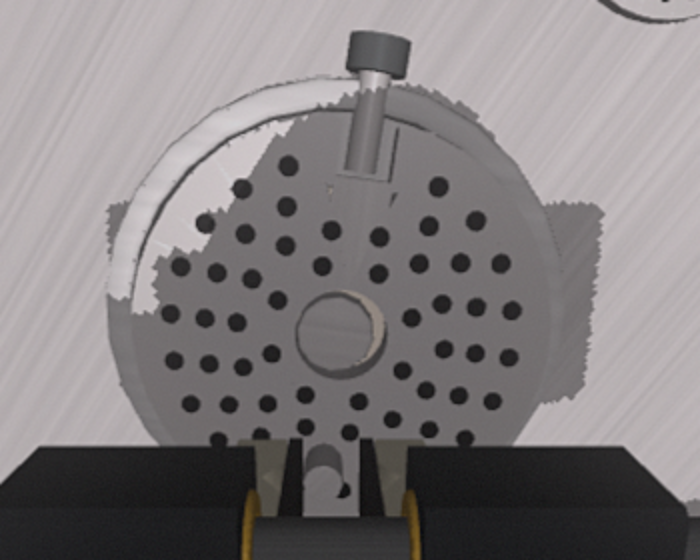

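```bash
python3 - <<'E'
from h import *
c=get_calibration('wrist'); c['pose']=np.load('w7.npy')
w=lambda x,y,z:ray('wrist',x/2+150-.25,y/2+60-.25,z,c)[:2]
S=w(335,331,.102); B=w(342,334,.1045)
f=lambda p,o:(np.round(p,4),round(np.hypot(*(p-o))*1e3,1),round(np.degrees(np.arctan2(*(p-o)[::-1])),1))
print('spindle',S,'plate',B)
print('notch in',f(w(364,177,.1045),S),'out',f(w(369,134,.1045),S))
print('pin in',f(w(361,172,.0915),S),'pin',f(w(370,95,.092),S),'screw',f(w(379,56,.089),S))
print('tops projected: pin axis dir -64.1', [tuple(2*np.array(proj('wrist',[.4745+r*np.cos(-1.119),.0868+r*np.sin(-1.119),.089],c))-[300,120]) for r in (.040,.06)])
E
python3 -c "
import cv2
i=cv2.imread('pics/w7.png')[20:220,250:480];cv2.imwrite('pics/w7c.png',cv2.resize(i,None,fx=3,fy=3,interpolation=2)[:590])"
```

```text
spindle [0.4748467  0.08694931] plate [0.47333691 0.08607896]
notch in (array([0.4908, 0.0521]), np.float64(38.3), np.float64(-65.4)) out (array([0.4954, 0.0437]), np.float64(47.9), np.float64(-64.6))
pin in (array([0.4914, 0.0515]), np.float64(39.1), np.float64(-64.9)) pin (array([0.5001, 0.0355]), np.float64(57.3), np.float64(-63.8)) screw (array([0.5035, 0.0268]), np.float64(66.7), np.float64(-64.5))
tops projected: pin axis dir -64.1 [(np.float64(359.949152792729), np.float64(167.83595796702662)), (np.float64(373.33302523212296), np.float64(84.53267036488353))]
```

View pics/w7c.png

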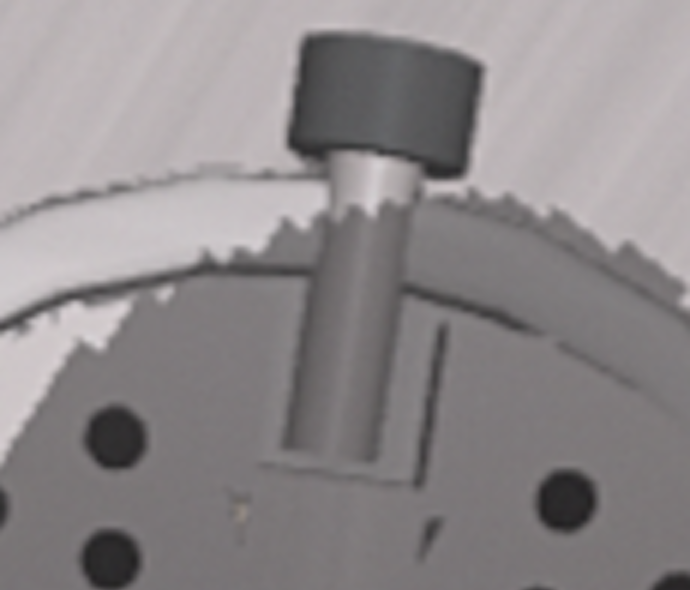

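The pin lies in the middle of the notch and parallel to it. Next I'll back off the stud sideways and lift clear, then check the plate hasn't moved.

```bash
python3 -m crank '[{"turn":[0,0,0],"slide":[0,-0.0035,0],"fingers":-0.682},{"turn":[0,0,0],"slide":[0,-0.0035,0],"fingers":-0.682},{"turn":[0,0,0],"slide":[0,-0.0035,-0.03],"fingers":-0.682},{"turn":[0,0,0],"slide":[0,-0.0035,-0.06],"fingers":-0.386},{"turn":[0,0,0],"slide":[0,-0.0035,-0.06],"fingers":-0.386}]';python3 -c "
from h import *
go(.4743,.087,.135,np.radians(115.9)-np.pi)
"
```

```text
t: 6.25
eef_pos: [0.457, 0.1166, 0.1412]
ee_rot: [-3.139, -0.001, -0.964]
force: [0.1, 0.6, -0.1]
width: 0.0227
t 6.25 slide [0.0683 0.0053 0.0124] turn [-0.0004 -0.0001  0.0246] F [ 0.1  0.6 -0.1] w 0.0227
```

```bash
python3 -m crank '[{"turn":[0,0,0.0123],"slide":[0.034,0.0026,0],"fingers":-0.386},{"turn":[0,0,0.0246],"slide":[0.068,0.0053,0],"fingers":-0.386},{"turn":[0,0,0.0246],"slide":[0.0683,0.0053,0.006],"fingers":-0.386},{"turn":[0,0,0.0246],"slide":[0.0683,0.0053,0.006],"fingers":-0.386}]';python3 -c "
from h import *
go(.4743,.087,.109,np.radians(115.9)-np.pi)
c=get_calibration('wrist');im=grab_frame('wrist');np.save('w8.npy',c['pose'])
cv2.imwrite('pics/w8.png',cv2.resize(im[140:400,150:500,::-1],(700,520)))
cv2.imwrite('pics/s8.png',cv2.resize(grab_frame('scene')[140:250,280:410,::-1],(650,550),interpolation=2))
"
```

```text
t: 6.58
eef_pos: [0.4726, 0.0857, 0.1351]
ee_rot: [3.14, 0.0, -1.12]
force: [-0.9, 0.2, 0.0]
width: 0.0267
t 6.5833 slide [-0.0008 -0.0042  0.0521] turn [ 0.0003  0.     -0.0002] F [-0.9  0.2  0. ] w 0.0267
```

View pics/w8.png

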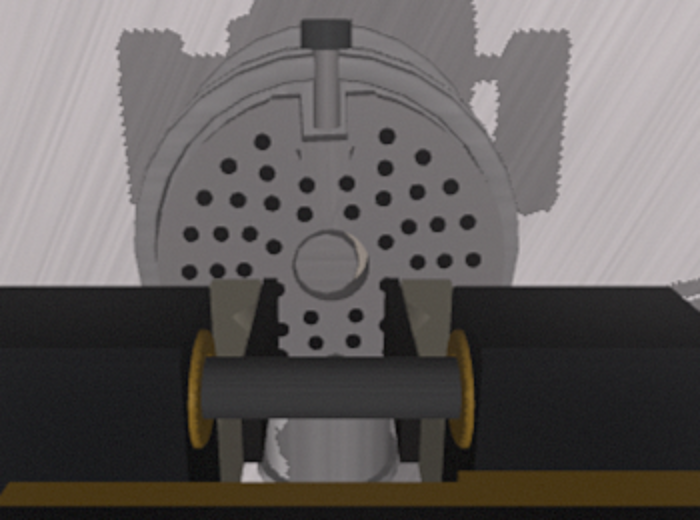

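View pics/s8.png

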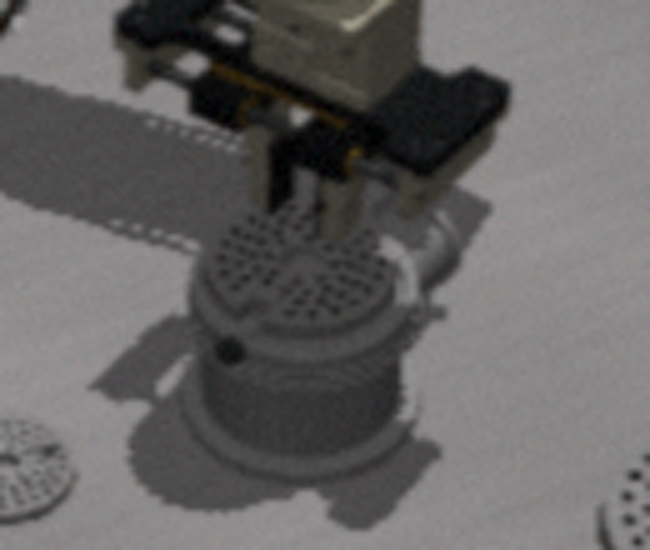

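Run:
```python
from h import *
c=get_calibration('wrist')
w=lambda x,y,z:ray('wrist',x/2+150-.25,y/2+140-.25,z,c)[:2]
print(w(326,264,.102),w(331,266,.1045))
p=w(326,264,.102); go(*p,.109,np.radians(115.9)-np.pi); print(get_state()['eef_pos'])
```

```text
[0.4743152  0.08851763] [0.47310584 0.087528  ]
t 6.6833 slide [-0.0024 -0.005   0.053 ] turn [0.0002 0.     0.0002] F [-0.8  0.4  0. ] w 0.0268
[0.47263673 0.08635844 0.13552769]
```

```bash
python3 -m crank '[{"turn":[0,0,0],"slide":[-0.001,-0.003,0.02],"fingers":-0.386},{"turn":[0,0,0],"slide":[-0.001,-0.003,0.04],"fingers":-0.386},{"turn":[0,0,0],"slide":[-0.001,-0.003,0.052],"fingers":-0.386},{"turn":[0,0,0],"slide":[-0.001,-0.003,0.052],"fingers":-0.386}]';python3 -c "
from h import *
go(.4743,.087,.1045,np.radians(115.9)-np.pi)
c=get_calibration('wrist');im=grab_frame('wrist')
cv2.imwrite('pics/w9.png',cv2.resize(im[140:400,150:500,::-1],(700,520)))
"
```

```text
t: 7.02
eef_pos: [0.4731, 0.0875, 0.1083]
ee_rot: [3.139, -0.0, -1.117]
force: [-0.8, 0.5, 0.5]
width: 0.0267
t 7.0167 slide [ 0.0019 -0.0018  0.0077] turn [ 0.0005 -0.      0.0003] F [-0.8  0.5  0.5] w 0.0267
```

View pics/w9.png

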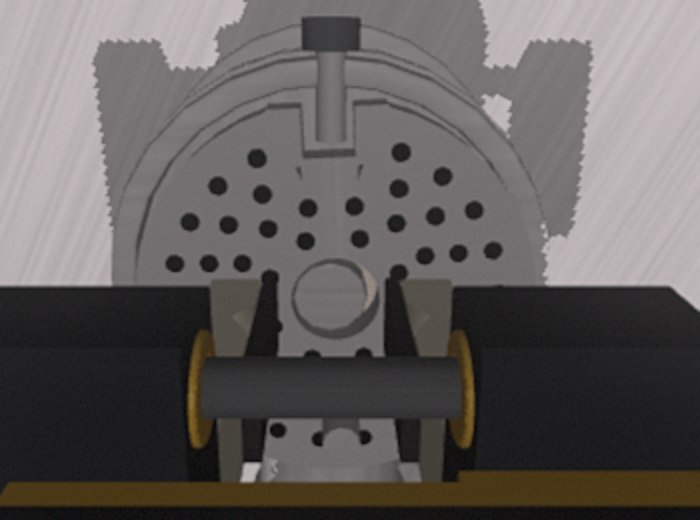

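The pin is centred in the notch and the spindle (335,298) is centred between the fingers, so I'm pressing gently.

```bash
python3 -m crank '[{"turn":[0,0,0],"slide":[0,0,0.003],"fingers":-0.386},{"turn":[0,0,0],"slide":[0,0,0.006],"fingers":-0.386},{"turn":[0,0,0],"slide":[0,0,0.009],"fingers":-0.386},{"turn":[0,0,0],"slide":[0,0,0.012],"fingers":-0.386},{"turn":[0,0,0],"slide":[0,0,0.015],"fingers":-0.386}]'
```

```text
t: 7.48
eef_pos: [0.4745, 0.0877, 0.103]
ee_rot: [-3.141, -0.0, -1.117]
force: [-2.2, 0.0, 5.6]
width: 0.0272
```

```bash
python3 -m crank '[{"turn":[0,0,0],"slide":[0,0,0.003],"fingers":-0.386},{"turn":[0,0,0],"slide":[0,0,0.006],"fingers":-0.386},{"turn":[0,0,0],"slide":[0,0,0.009],"fingers":-0.386},{"turn":[0,0,0],"slide":[0,0,0.012],"fingers":-0.386},{"turn":[0,0,0],"slide":[0,0,0.012],"fingers":-0.386}]'; python3 -c "
from h import *
cv2.imwrite('pics/w10.png',cv2.resize(grab_frame('wrist')[140:400,150:500,::-1],(700,520)))"
```

```text
t: 7.9
eef_pos: [0.4744, 0.0877, 0.0968]
ee_rot: [-3.141, 0.0, -1.117]
force: [-1.2, 0.2, 1.3]
width: 0.0272
```

View pics/w10.png

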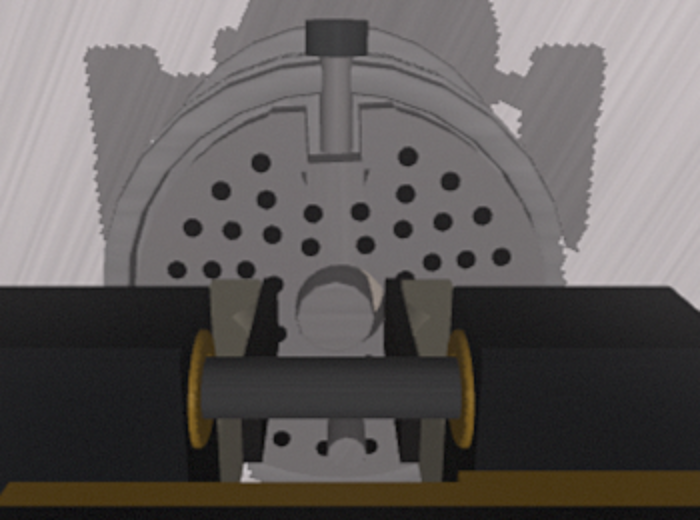

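```bash
python3 -m crank '[{"turn":[0,0,0],"slide":[0,0,0.002],"fingers":-0.386},{"turn":[0,0,0],"slide":[0,0,0.004],"fingers":-0.386},{"turn":[0,0,0],"slide":[0,0,0.006],"fingers":-0.386},{"turn":[0,0,0],"slide":[0,0,0.006],"fingers":-0.386}]'
```

```text
t: 8.28
eef_pos: [0.4745, 0.0877, 0.0952]
ee_rot: [-3.141, -0.0, -1.117]
force: [-8.8, 0.0, 20.5]
width: 0.0269
```

```bash
python3 -m crank '[{"turn":[0,0,0],"slide":[0,0,0.0015],"fingers":-0.386},{"turn":[0,0,0],"slide":[0,0,0.003],"fingers":-0.386},{"turn":[0,0,0],"slide":[0,0,0.003],"fingers":-0.386},{"turn":[0,0,0],"slide":[0,0,0.003],"fingers":-0.386}]'; python3 -c "
from h import *
cv2.imwrite('pics/w11.png',cv2.resize(grab_frame('wrist')[140:400,150:500,::-1],(700,520)))"
```

```text
t: 8.62
eef_pos: [0.4746, 0.0877, 0.0951]
ee_rot: [-3.14, -0.001, -1.116]
force: [-14.9, 0.7, 37.7]
width: 0.027
```

View pics/w11.png

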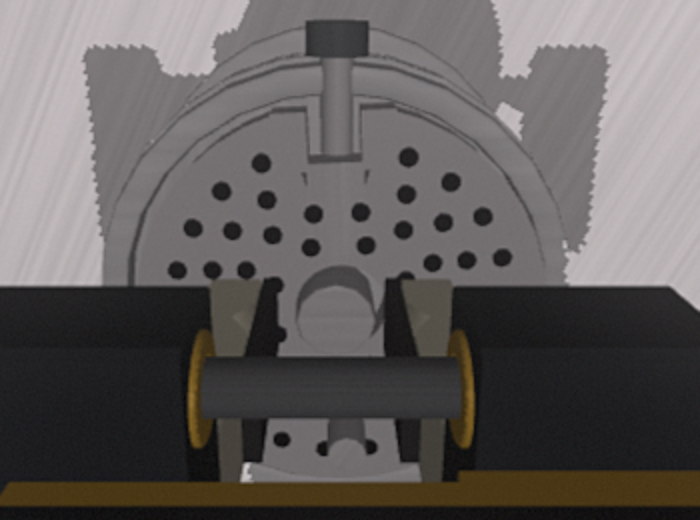

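The plate bottomed at 0.095 (38 N, no further travel). Now I'm lifting straight off.

```bash
python3 -m crank '[{"turn":[0,0,0],"slide":[0,0,-0.006],"fingers":-0.386},{"turn":[0,0,0],"slide":[0,0,-0.012],"fingers":-0.386},{"turn":[0,0,0],"slide":[0,0,-0.03],"fingers":-0.386},{"turn":[0,0,0],"slide":[0,0,-0.07],"fingers":-0.386},{"turn":[0,0,0],"slide":[0,0,-0.14],"fingers":-0.386}]'; python3 -m crank '[{"turn":[0,0,0],"slide":[-0.1,0,-0.08],"fingers":-0.386},{"turn":[0,0,0],"slide":[-0.2,0,-0.12],"fingers":-0.386},{"turn":[0,0,0],"slide":[-0.2,0,-0.12],"fingers":-0.386},{"turn":[0,0,0],"slide":[-0.2,0,-0.12],"fingers":-0.386}]'; python3 -c "
from h import *
s=get_state();print(s['eef_pos'],s['force'])
c=get_calibration('wrist');np.save('w12.npy',c['pose'])
cv2.imwrite('pics/w12.png',cv2.resize(grab_frame('wrist')[:270,150:500,::-1],(700,540)))
cv2.imwrite('pics/s12.png',cv2.resize(grab_frame('scene')[150:245,295:400,::-1],(660,597),interpolation=2))
cv2.imwrite('pics/t12.png',grab_frame('top')[:,:,::-1])"
```

```text
t: 9.08
eef_pos: [0.4721, 0.0865, 0.1601]
ee_rot: [3.135, -0.0, -1.118]
force: [1.5, 0.6, -0.9]
width: 0.027
t: 9.42
eef_pos: [0.4307, 0.1816, 0.226]
ee_rot: [-3.135, 0.002, -1.115]
force: [0.6, -0.0, -0.4]
width: 0.0269
[0.43069971 0.18156965 0.22595771] [ 0.60637765 -0.02537736 -0.44845069]
```

View pics/w12.png

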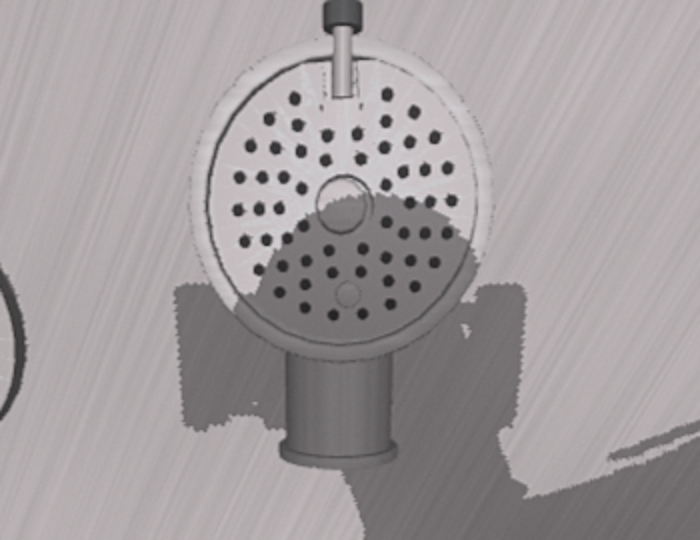

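View pics/s12.png

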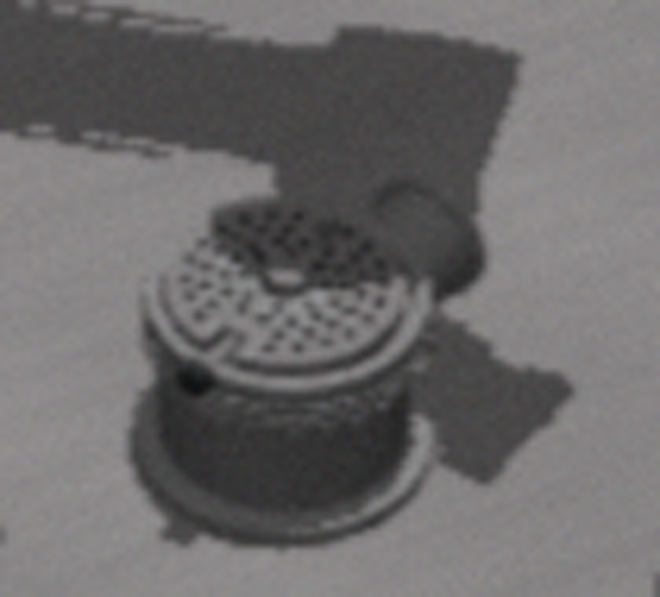

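View pics/t12.png

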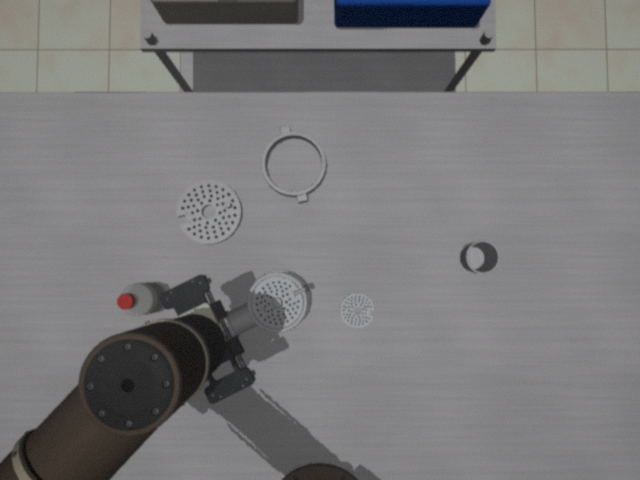

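The plate sits low and level in the mouth, with the pin in its notch at (342,80) of the wrist crop. The ring nut, bottle and cup are where they were, and the arm is clear.

```bash
python3 -c "
from station import *
print(job_done())"
```

```text
the job is handed in; nothing more can be done
None
```

The plate is turned, pressed fully home with its notch over the pin, and let go. I handed the job in at about 9.6 s on the robot's clock, against the 72 s limit.

- **Turning:** I set the partly closed fingers either side of the stud without gripping it and pushed the plate round by about 101°. The sideways force stayed around 2 N. In the wrist picture the notch then measured −65° and the pin −64°, with the pin centred in the notch.
- **Pressing:** I pressed with both fingertips, one on each side of the spindle. The plate moved down under about 6 N and stopped with its top at 95.1 mm above the table (95 mm expected). It went no further at 38 N, so I took that as fully seated.
- **Last checks:** After I lifted straight off, the pictures showed the plate level in the mouth with the pin in the notch. The ring nut, bottle and cup looked unmoved, and the arm was clear with about zero force.

While pressing, the force reading also showed about 15 N sideways, which vanished on release. The camera estimates of the head's axis differed by 1–3 mm. I set the fingers by the wrist view, and they went down either side of the spindle. No check failed.

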